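# Fit the adjustable wrench and nip up the pipe-clamp nut

## Task

The big adjustable wrench has been left sitting over one nut of the pipe clamp with its jaws too wide. Roll its worm until the jaws just fit the nut, then swing the handle to turn that nut clockwise (seen from above) by an eighth of a turn (45 degrees). Let go, leave the jaws fitting the nut, and do not knock the glass vase.

Things in the scene. Friction and masses are not known exactly. Their poses are not given: they have to be found in the camera images.
- worm_top (a point): Top of the worm of the big steel wrench (290 mm) that sits level over a clamp nut (not the small loose wrench). Worm: roller of radius 12 mm, 26 mm long, top 64 mm above bench, 5 mm proud of the wrench's head. Axes turn with the wrench: y along the handle away from the nut, x along the worm, z up. The nut's vertical axis, pivot of the captive wrench, is at y = -55 mm; stud top 3 mm above this point.
- jaw (a joint): Play of the movable jaw on the nut (m): 0 = fits, 0.0035 to 0.0055 at start, fitting below 0.0015. To close, press a fingertip on the worm and drag along its -y, to the nut (+y opens): it rolls by friction, 2.1 mm of jaw per 10 mm drag, needing 1.5 N of drag, so press with 4 to 8 N. The wrench rests on a spring washer: it sinks 2 mm at 5 N, 4 mm at 10 N (end). Strokes may be repeated; the jaw stops on the nut.
- nut (a joint): Angle of the nut (30 mm across flats) in the wrench, rad: 0 at start, grows clockwise seen from above; stays where left. It turns with the wrench once the jaws fit, else the wrench slips. Handle to swing: flat bar 24 mm wide, 12 mm thick, mid-height 12 mm below worm_top, from 45 to 195 mm along worm_top's +y, free below; take it near 100 mm (155 mm from the nut's axis). It moves at 2 N, stays put.
- vase_mid (a point): Centre, 70 mm up, of the loose glass propagation vase with a green cutting: 72 mm across, 140 mm tall, standing on the bench 165 to 215 mm from the nut's axis on the side to which the handle swings, clear of a 45 degree swing. Leave it alone. z is up.

How it is judged:
On the way, in this order (a step that is already met when the one before it is completed fails the run):
1. the jaws fit the nut, which has not been turned yet (value of joint jaw below 0.0015 m and value of joint nut below 0.25 rad), for 0.2 s.
2. the nut has been turned clockwise by an eighth of a turn, with the jaws fitting (value of joint nut above 0.55 rad and value of joint jaw below 0.0015 m), for 0.2 s.
At the end, for the whole second after the job is handed in: The nut stands 45 degrees clockwise of its start (32 to 58 degrees pass), at rest, and the jaws still fit it (less than 1.5 mm of play) (all of step 2 and value of joint nut below 1.02 rad and velocity of joint nut below 0.05 rad/s); the robot touches nothing.
It fails at once if the glass vase was knocked (moved more than 20 mm or tipped) (distance of vase_mid from where it was at the start of the episode above 0.02 m or angle between vase_mid's own z axis and vertical above 0.35 rad).
It also fails if it takes over 51 s, if anything falls off the work surface, if the arm or the gripper's body presses on something with over 40 N, if the wrist force passes 120 N, or if a joint passes its speed limit or range.

## Robot

A 7-joint arm with a two-finger parallel gripper is mounted at the origin on the work surface. World frame = base frame: x ahead of the robot, y to its left, z up, the work surface at z = 0. Lengths are in m, angles in rad, forces in N, time in s.
With the tool pointing down it reaches from about 0.425 to 0.95 m from the base axis. Payload 16.7 kg.
Tool frame: the origin (TCP) lies at the very end of the fingers, on their centre line; the grasp point (between the pads) lies 19 mm behind it (r.grip_depth is the distance from the TCP to the grasp point, in m); z points along the fingers, y is the direction in which the jaws open and shut (so a half turn about z gives the same grasp; the last joint's range is limited). The gripper opens to 94 mm and grips with 3 to 60 N. Pads are 16 mm wide; open, the fingers measure 119 mm over their backs; the gripper's body (75 mm by 177 mm) begins 78 mm behind the grasp point.
Start: joints at [1.065, 0.426, 0.074, 1.606, -0.034, 1.111, -0.067], TCP at [0.235, -0.633, 0.205] pointing down, gripper open.
Joint ranges: [-2.85, 2.85], [-0.5, 2.14], [-1.23, 1.37], [0.21, 2.46], [-1.02, 4.16], [0.16, 2.05], [-2.73, 2.73]. Speed limits (rad/s): [1.89, 1.89, 2.39, 2.39, 3.01, 3.01, 3.01].

## Interface

Orientations are given as a unit quaternion [x, y, z, w].
In Python, from station import monitor, camera, calibration, hand_in, outline_of, r gives the robot as it stands.
- The arm moves only by the tool step_arm, never from a script. Its argument "moves" is a list of rows, each an object of numbers: "wx", "wy", "wz": the turn, a rotation vector about the world's x, y, z in degrees; "x", "y", "z": the shift along the world's x, y, z in cm; "fingers": the closure, from 0 (fully open) to 1 (shut). In form: [{"wx": .., "wy": .., "wz": .., "x": .., "y": .., "z": .., "fingers": ..}, ...]. A call has 1 to 10 rows; each row is the pose to reach, as a shift and turn from the pose commanded when the call began; what a row does not reach only later rows make up. A row lasts 1/12 s, in which the tool goes at most 41.7 mm and 7.16 degrees, less where a joint would pass 70% of its speed; a pose out of reach is approached as far as the arm can. A call with a gripper value outside its range is refused whole. The fingers move at their own pace and stop on an object; "grip_force" is the grip in N (left out, the last holds). Time passes only in rows, so rows that repeat a pose let the fingers close. It gives the time, the measured TCP pose, the force and the opening at its end, in the units of the state.
- monitor.observe(): the state, without advancing time (a new reading comes with each control period).
- camera(name): name is "side" or "top"; returns (picture, depth): 420x560x3 uint8, red, green, blue; 420x560 float32, m along the optical axis (not along the pixel's ray), 0 where there is no reading.
- calibration(name): a dict with "camera_matrix" (3x3 intrinsics, pixels), "distortion" ([k1, k2, p1, p2, k3] as OpenCV has them; the pictures are not rectified), "R" (3x3) and "t" (3): a world point X has camera coordinates R X + t. Camera axes: x right, y down, z forward; pixel columns grow to the right and rows downward; lengths in m; the calibration is good to about 2 mm. A picture is of the moment at which its call begins. calibration takes no time and is no camera call.
- hand_in(): hands the job in, once; it reports no verdict.
Trained networks look in the newest picture that a camera, given by its name, has taken for a name from the list of things; names that differ only in an ending like _2 or _b are one class to them, and where a whole thing is asked for, a point or a joint stands for the part that bears it (a point fixed in the world has none). Each returns a list of dicts, best first, with "p" (0 to 1); they miss things now and then, are a little off and sometimes report something else, mostly with a low value. They report only what shows in the picture. A call takes as long as a camera call.
- outline_of(camera, thing): "mask" (420x560 bool, what is visible of it) and "extent" ([centre column, centre row, width, height] in pixels, round what is visible of it).
The state is a dict: "clock": time; "q": joint angles; "joint_velocities": joint speeds; "effort": joint torques, N m; "tool_pos": TCP position; "tool_rot": TCP orientation; "wrist_force": force on the tool from outside, world axes, zero at the start; "moment": the same for the moment, N m; "finger_gap": opening from 0.0 (shut) to 1.0 (fully open).
Only numpy, scipy, OpenCV 4.12 (cv2) and the standard library are available. Lean on these libraries where they do the work, as an engineer would, in place of code of your own. Each camera call takes 0.05 s, during which the arm holds its last target.

## Working session

There is one attempt and no reset: what is moved stays moved. The work goes in short steps, Python scripts to look and compute and a tool call to move; the robot and the scene stay as the last step left them, time stands still between calls to the robot, and variables do not carry over. Pictures are saved under pics/ and viewed, and the job is handed in when it is done.

Besides the shell and the picture viewer there is one more tool, called by a JSON object that holds its "name" and its "arguments", one argument or row to a line. step_arm: Moves the arm, as the interface text tells. Its arguments: {"type":"object","properties":{"moves":{"type":"array","items":{"type":"object","properties":{"wx":{"type":"number"},"wy":{"type":"number"},"wz":{"type":"number"},"x":{"type":"number"},"y":{"type":"number"},"z":{"type":"number"},"fingers":{"type":"number"}}}},"grip_force":{"type":"number"}},"required":["moves"]}

```bash
mkdir -p pics; ls
cat > h.py <<'E'
import numpy as np,cv2
from station import monitor,camera,calibration,hand_in,outline_of,r
def save(n,im): cv2.imwrite('pics/'+n+'.png',im[:,:,::-1])
def pts(name,depth,mask=None):
    c=calibration(name);K=np.array(c['camera_matrix']);D=np.array(c['distortion']);R=np.array(c['R']);t=np.array(c['t'])
    if mask is None: mask=np.ones(depth.shape,bool)
    v,u=np.nonzero(mask&(depth>0))
    n=cv2.undistortPoints(np.stack([u,v],1).astype(np.float64)[:,None],K,D)[:,0]
    z=depth[v,u]
    X=np.c_[n*z[:,None],z]
    return (X-t)@R,u,v
def proj(name,P):
    c=calibration(name);R=np.array(c['R'])
    return cv2.projectPoints(np.atleast_2d(P).astype(float),cv2.Rodrigues(R)[0],np.array(c['t'],float),np.array(c['camera_matrix']),np.array(c['distortion']))[0][:,0]
E
python3 - <<'E'
from h import *
for n in ('top','side'):
    p,d=camera(n);save(n+'0',p);np.savez(f'{n}0.npz',p=p,d=d)
    for th in ('worm_top','nut','jaw','vase_mid'):
        for o in outline_of(n,th)[:3]:
            X,u,v=pts(n,d,o['mask']); print(n,th,round(o['p'],2),np.round(o['extent']),X.mean(0).round(3) if len(X) else None, np.percentile(X,[2,98],axis=0).round(3).tolist() if len(X) else None)
s=monitor.observe();print(s)
E
```

```text
pics
top worm_top 0.8 [322. 321. 131. 177.] [ 0.474 -0.06   0.058] [[0.347, -0.144, 0.049], [0.581, 0.03, 0.063]]
top nut 0.58 [363. 258.  23.  20.] [ 0.559 -0.118  0.06 ] [[0.544, -0.135, 0.043], [0.574, -0.104, 0.067]]
top jaw 0.65 [347. 252.  26.  38.] [ 0.566 -0.097  0.06 ] [[0.54, -0.111, 0.056], [0.592, -0.08, 0.062]]
top vase_mid 0.93 [288. 154.  46.  57.] [0.703 0.001 0.095] [[0.675, -0.031, 0.008], [0.737, 0.032, 0.157]]
side worm_top 0.81 [393. 236. 165. 108.] [ 0.465 -0.047  0.058] [[0.346, -0.133, 0.049], [0.583, 0.036, 0.063]]
side nut 0.56 [337. 200.  19.  12.] [ 0.558 -0.111  0.06 ] [[0.545, -0.127, 0.055], [0.572, -0.103, 0.064]]
side jaw 0.76 [329. 203.  35.  15.] [ 0.57  -0.095  0.058] [[0.54, -0.11, 0.047], [0.594, -0.079, 0.062]]
side vase_mid 0.95 [230. 213.  46.  97.] [0.703 0.015 0.082] [[0.676, -0.019, 0.007], [0.735, 0.035, 0.155]]
{'clock': 0.5, 'q': array([ 1.06551939,  0.42611604,  0.07391449,  1.60604728, -0.03409504,
        1.1107729 , -0.06707214]), 'joint_velocities': array([ 0.00186731, -0.00182998,  0.00170265, -0.00076358, -0.00082061,
        0.00066964, -0.00088449]), 'effort': array([-3.02253393e-03, -9.34849405e+01,  3.65914643e+00, -4.54264462e+01,
       -4.91565093e-02,  1.35527804e-02,  1.24563376e-04]), 'tool_pos': array([ 0.23506593, -0.63268764,  0.20543563]), 'tool_rot': array([ 9.84223277e-01,  1.76930889e-01, -7.21572327e-07, -4.33093036e-05]), 'wrist_force': array([ 0.43049201, -1.29842873,  0.14455958]), 'moment': array([-0.03893621, -0.02118328,  0.00592933]), 'finger_gap': 1.0034808130778536}
```

Run:
```python
from h import *
p=np.load('top0.npz')['p']
a=cv2.resize(p[220:420,220:440],None,fx=3.6,fy=3,interpolation=cv2.INTER_CUBIC)
a=cv2.resize(p[225:345,290:400],None,fx=5,fy=5,interpolation=cv2.INTER_CUBIC);save('topc',a)
```

```text
(no output)
```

View pics/top0.png

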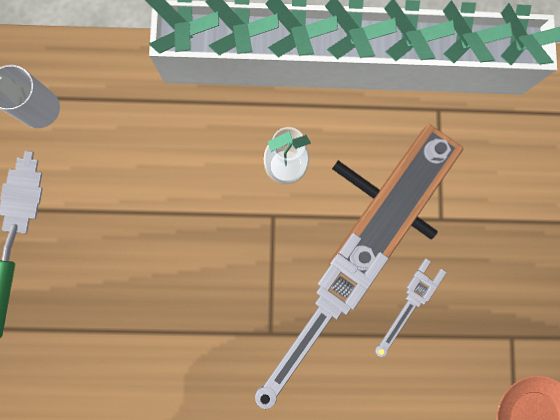

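View pics/side0.png

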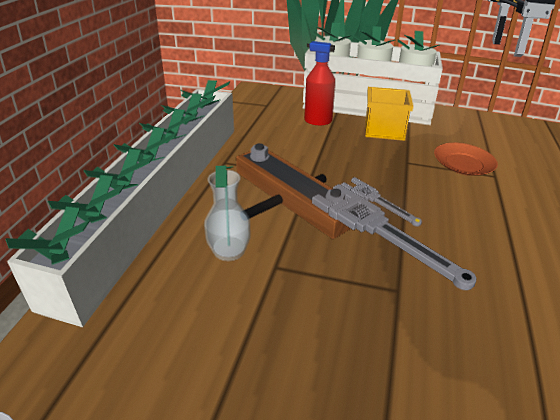

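```bash
sleep 0
```

```text
(no output)
```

View pics/topc.png

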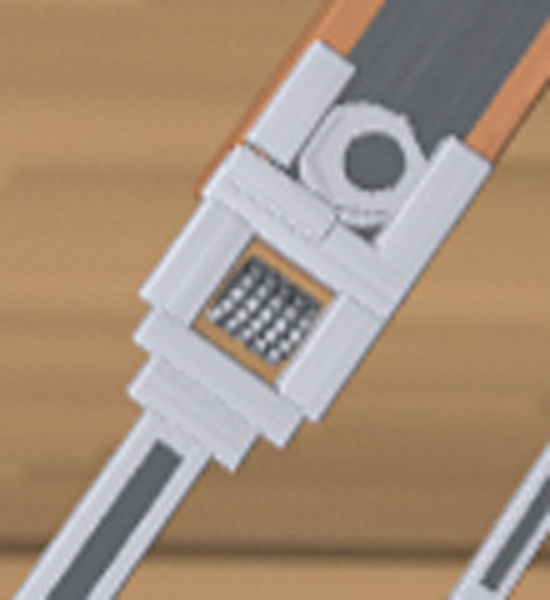

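```bash
cat >> h.py <<'E'
def ray(name,uv,z):
    c=calibration(name);R=np.array(c['R']);t=np.array(c['t'])
    n=cv2.undistortPoints(np.array([[uv]],float),np.array(c['camera_matrix']),np.array(c['distortion']))[0,0]
    d=R.T@np.r_[n,1];o=-R.T@t
    return o+d*(z-o[2])/d[2]
E
python3 - <<'E'
from h import *
s=ray('top',(365,257.4),.067);w=ray('top',(343.6,286.6),.064);e=ray('top',(265,398.5),.058)
d=(e-s)[:2];print(s,w,e,np.linalg.norm(d),np.degrees(np.arctan2(d[1],d[0])),np.linalg.norm((w-s)[:2]),np.degrees(np.arctan2(*(w-s)[1::-1])))
for n in('top','side'):
    z=np.load(n+'0.npz');o=outline_of(n,'worm_top')[0];X,u,v=pts(n,z['d'],o['mask'])
    u_=d/np.linalg.norm(d);q=np.array([-u_[1],u_[0]])
    a=(X[:,:2]-s[:2])@u_;b=(X[:,:2]-s[:2])@q
    for lo in range(40,240,20):
        m=(a>lo/1e3)&(a<lo/1e3+.02)
        if m.sum()>5: print(n,lo,m.sum(),np.percentile(b[m],[3,50,97]).round(4),np.percentile(X[m,2],[5,50,95]).round(4))
    print(a.max(),a.min())
c=ray('side',(0,0),0)
for P in (s,w,e): print(proj('side',P))
im=cv2.resize(np.load('side0.npz')['p'][170:290,300:480],None,fx=4.4,fy=4.4,interpolation=cv2.INTER_CUBIC);save('sidec',im)
E
```

```text
[ 0.55792012 -0.12018034  0.067     ] [ 0.51395116 -0.08859504  0.064     ] [0.35021082 0.02472024 0.058     ] 0.253257442710587 145.09989713452842 0.054137795711493145 144.308262147918
top 40 556 [-0.034  -0.0033  0.0287] [0.0513 0.0598 0.0645]
top 60 489 [-0.0333 -0.0016  0.0285] [0.0533 0.0592 0.0616]
top 80 395 [-0.0243 -0.0013  0.0224] [0.0562 0.0589 0.0611]
top 100 215 [-0.0122 -0.0013  0.0099] [0.0564 0.0584 0.0604]
top 120 224 [-0.0125 -0.0021  0.0092] [0.0542 0.0584 0.0606]
top 140 222 [-0.0124 -0.0019  0.0093] [0.0558 0.0585 0.0605]
top 160 223 [-0.0124 -0.0016  0.0093] [0.0557 0.0585 0.0606]
top 180 221 [-0.012  -0.0017  0.0096] [0.0562 0.0588 0.0607]
top 200 228 [-0.0124 -0.0014  0.0099] [0.0564 0.0584 0.0606]
top 220 236 [-0.0123 -0.0015  0.0098] [0.0559 0.0582 0.0604]
0.2658584991963528 -0.03014903911737715
side 40 313 [-0.0348 -0.0123  0.0289] [0.0511 0.0597 0.0644]
side 60 363 [-0.0345 -0.0069  0.0273] [0.0512 0.059  0.0613]
side 80 282 [-0.0272 -0.0099  0.0192] [0.0505 0.0589 0.0608]
side 100 167 [-0.0129 -0.0069  0.0092] [0.0502 0.0594 0.0608]
side 120 174 [-0.0127 -0.005   0.0102] [0.0518 0.0592 0.0607]
side 140 189 [-0.0122 -0.0054  0.0105] [0.0509 0.0591 0.0606]
side 160 189 [-0.0128 -0.0068  0.0086] [0.0506 0.0589 0.0603]
side 180 205 [-0.0125 -0.0063  0.0092] [0.0499 0.0586 0.0601]
side 200 211 [-0.0123 -0.0067  0.0098] [0.0501 0.0587 0.0604]
side 220 234 [-0.0122 -0.0066  0.0103] [0.0499 0.0588 0.0606]
0.26604008494157894 -0.021274310963895014
[[336.12099951 191.94192318]]
[[359.64159056 208.25307006]]
[[466.26126928 277.71419999]]
```

View pics/sidec.png

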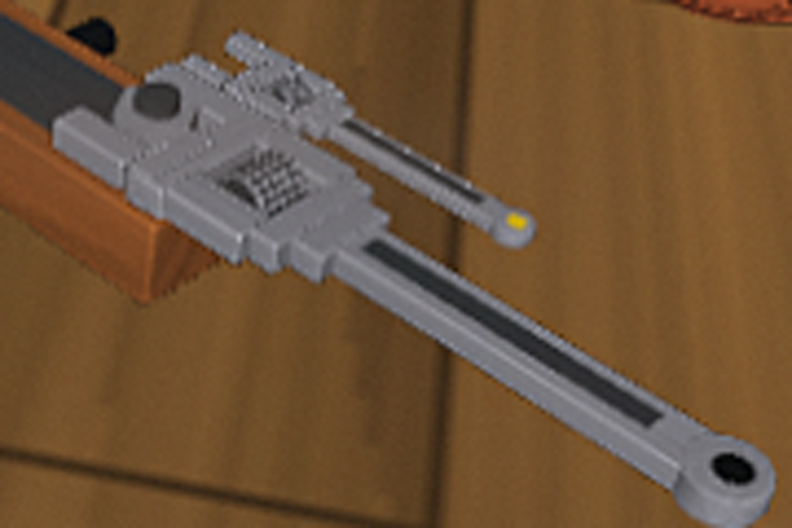

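{"name": "step_arm", "arguments": {
  "moves": [
    {"x":1.8,"y":3.6,"wz":7,"fingers":1},
    {"x":3.6,"y":7.2,"wz":14,"fingers":1},
    {"x":5.4,"y":10.8,"wz":21,"fingers":1},
    {"x":7.2,"y":14.4,"wz":28,"fingers":1},
    {"x":9,"y":18,"wz":35,"fingers":1},
    {"x":10.8,"y":21.6,"wz":35,"fingers":1},
    {"x":12.6,"y":25.2,"wz":35,"fingers":1},
    {"x":14.4,"y":28.8,"wz":35,"fingers":1},
    {"x":16.2,"y":32.4,"wz":35,"fingers":1},
    {"x":18,"y":36,"wz":35,"fingers":1}
  ]
}}

```text
schema error: expected keys wx, wy, wz, x, y, z, fingers
```

All keys are required.

{"name": "step_arm", "arguments": {
  "moves": [
    {"wx":0,"wy":0,"wz":7,"x":1.8,"y":3.6,"z":0,"fingers":1},
    {"wx":0,"wy":0,"wz":14,"x":3.6,"y":7.2,"z":0,"fingers":1},
    {"wx":0,"wy":0,"wz":21,"x":5.4,"y":10.8,"z":0,"fingers":1},
    {"wx":0,"wy":0,"wz":28,"x":7.2,"y":14.4,"z":0,"fingers":1},
    {"wx":0,"wy":0,"wz":35,"x":9,"y":18,"z":0,"fingers":1},
    {"wx":0,"wy":0,"wz":35,"x":10.8,"y":21.6,"z":0,"fingers":1},
    {"wx":0,"wy":0,"wz":35,"x":12.6,"y":25.2,"z":0,"fingers":1},
    {"wx":0,"wy":0,"wz":35,"x":14.4,"y":28.8,"z":0,"fingers":1},
    {"wx":0,"wy":0,"wz":35,"x":16.2,"y":32.4,"z":0,"fingers":1},
    {"wx":0,"wy":0,"wz":35,"x":18,"y":36,"z":0,"fingers":1}
  ]
}}

```text
clock: 1.43
tool_pos: [0.4156, -0.271, 0.2058]
tool_rot: [0.886, 0.465, 0.0, 0.0]
wrist_force: [1.0, -0.9, -0.6]
finger_gap: 0.33
```

```bash
python3 -c "
from h import *
s=monitor.observe();print(s['clock'],s['tool_pos'],s['tool_rot'],s['q'],s['wrist_force'],s['finger_gap'])"
```

```text
1.4333 [ 0.41558138 -0.270984    0.20580105] [8.85537284e-01 4.64568173e-01 1.12257391e-04 3.45170860e-04] [ 0.68105396  0.14591334 -0.25562863  1.9850198   0.04357874  1.0150794
 -0.19945109] [ 1.00482076 -0.86979021 -0.57558508] 0.3297245520497703
```

{"name": "step_arm", "arguments": {
  "moves": [
    {"wx":0,"wy":0,"wz":0,"x":1.8,"y":3.6,"z":0,"fingers":1},
    {"wx":0,"wy":0,"wz":0,"x":3.6,"y":7.2,"z":0,"fingers":1},
    {"wx":0,"wy":0,"wz":0,"x":5.4,"y":10.8,"z":0,"fingers":1},
    {"wx":0,"wy":0,"wz":0,"x":7.2,"y":14.4,"z":0,"fingers":1},
    {"wx":0,"wy":0,"wz":0,"x":9.3,"y":18.9,"z":-1,"fingers":1},
    {"wx":0,"wy":0,"wz":0,"x":9.3,"y":18.9,"z":-4,"fingers":1},
    {"wx":0,"wy":0,"wz":0,"x":9.3,"y":18.9,"z":-7,"fingers":1},
    {"wx":0,"wy":0,"wz":0,"x":9.3,"y":18.9,"z":-10,"fingers":1},
    {"wx":0,"wy":0,"wz":0,"x":9.3,"y":18.9,"z":-11,"fingers":1},
    {"wx":0,"wy":0,"wz":0,"x":9.3,"y":18.9,"z":-11,"fingers":1}
  ]
}}

```text
clock: 2.27
tool_pos: [0.5066, -0.0835, 0.0936]
tool_rot: [0.885, 0.465, -0.002, -0.001]
wrist_force: [-0.7, 0.5, 0.4]
finger_gap: 0.004
```

Run:
```python
from h import *
s=monitor.observe();print(s['clock'],s['tool_pos'],s['tool_rot'],s['wrist_force'],s['finger_gap'])
p,d=camera('top');save('top1',p[180:380,240:460].repeat(3,0).repeat(3,1))
p,d=camera('side');save('side1',p[120:290,280:480].repeat(3,0).repeat(3,1))
```

```text
2.2667 [ 0.50662856 -0.08354977  0.09355284] [ 0.88543389  0.4647609  -0.00157819 -0.00128053] [-0.71407658  0.52807952  0.35638714] 0.004254895027278315
```

View pics/side1.png

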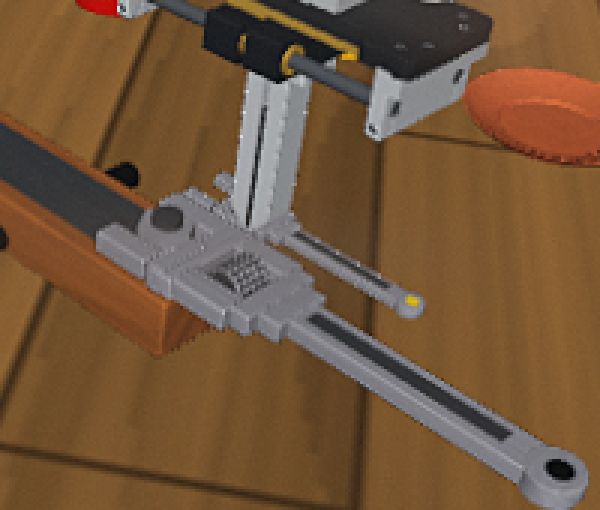

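View pics/top1.png

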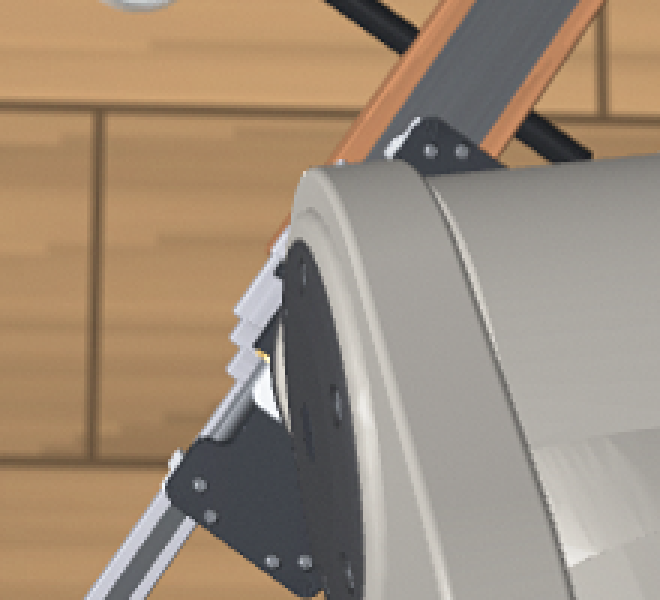

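{"name": "step_arm", "arguments": {
  "moves": [
    {"wx":0,"wy":0,"wz":0,"x":0,"y":0,"z":-1.2,"fingers":1},
    {"wx":0,"wy":0,"wz":0,"x":0,"y":0,"z":-2.2,"fingers":1},
    {"wx":0,"wy":0,"wz":0,"x":0,"y":0,"z":-2.7,"fingers":1},
    {"wx":0,"wy":0,"wz":0,"x":0,"y":0,"z":-2.7,"fingers":1},
    {"wx":0,"wy":0,"wz":0,"x":0,"y":0,"z":-2.7,"fingers":1}
  ]
}}

```text
clock: 2.78
tool_pos: [0.508, -0.0837, 0.0684]
tool_rot: [0.885, 0.465, -0.0, -0.0]
wrist_force: [-0.1, 0.5, 0.4]
finger_gap: 0.006
```

{"name": "step_arm", "arguments": {
  "moves": [
    {"wx":0,"wy":0,"wz":0,"x":0,"y":0,"z":-0.2,"fingers":1},
    {"wx":0,"wy":0,"wz":0,"x":0,"y":0,"z":-0.4,"fingers":1},
    {"wx":0,"wy":0,"wz":0,"x":0,"y":0,"z":-0.5,"fingers":1},
    {"wx":0,"wy":0,"wz":0,"x":0,"y":0,"z":-0.6,"fingers":1},
    {"wx":0,"wy":0,"wz":0,"x":0,"y":0,"z":-0.6,"fingers":1},
    {"wx":0,"wy":0,"wz":0,"x":0,"y":0,"z":-0.6,"fingers":1}
  ]
}}

```text
clock: 3.28
tool_pos: [0.5081, -0.0837, 0.0625]
tool_rot: [0.885, 0.465, -0.0, -0.0]
wrist_force: [-0.4, -0.4, -0.3]
finger_gap: 0.002
```

{"name": "step_arm", "arguments": {
  "moves": [
    {"wx":0,"wy":0,"wz":0,"x":0,"y":0,"z":-0.1,"fingers":1},
    {"wx":0,"wy":0,"wz":0,"x":0,"y":0,"z":-0.1,"fingers":1},
    {"wx":0,"wy":0,"wz":0,"x":0,"y":0,"z":-0.1,"fingers":1}
  ]
}}

```text
clock: 3.53
tool_pos: [0.5082, -0.0837, 0.0615]
tool_rot: [0.885, 0.465, 0.0, 0.0]
wrist_force: [-0.2, 0.1, 1.4]
finger_gap: 0.007
```

Run:
```python
from h import *
s=monitor.observe();print(s['clock'],s['tool_pos'],s['wrist_force'],s['moment'])
p,d=camera('side');save('side2',cv2.resize(p[170:260,310:430],None,fx=5,fy=5,interpolation=cv2.INTER_CUBIC))
s=monitor.observe();print(s['clock'],s['tool_pos'],s['wrist_force'],s['moment'])
print(proj('side',s['tool_pos']))
```

```text
3.5333 [ 0.50817918 -0.08366681  0.0615366 ] [-0.18353692  0.1010625   1.43513324] [-0.06444008  0.00258423 -0.01520916]
3.5833 [ 0.50816632 -0.08369875  0.06153891] [0.00421349 0.51707062 1.39998396] [-0.04828295 -0.02352639 -0.02142877]
[[362.66721677 211.79451257]]
```

View pics/side2.png

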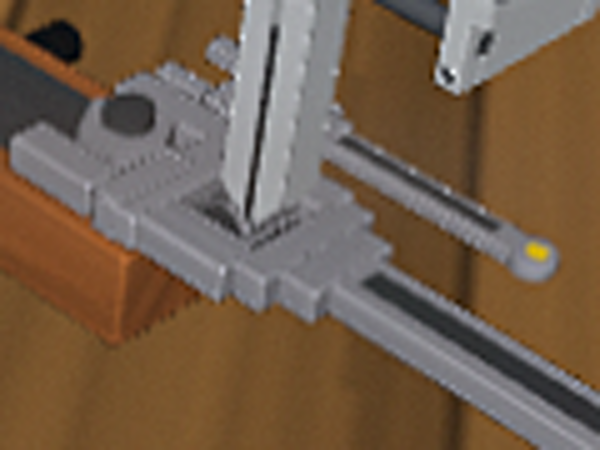

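{"name": "step_arm", "arguments": {
  "moves": [
    {"wx":0,"wy":0,"wz":0,"x":0,"y":0,"z":-0.1,"fingers":1},
    {"wx":0,"wy":0,"wz":0,"x":0,"y":0,"z":-0.18,"fingers":1},
    {"wx":0,"wy":0,"wz":0,"x":0,"y":0,"z":-0.18,"fingers":1},
    {"wx":0,"wy":0,"wz":0,"x":0,"y":0,"z":-0.18,"fingers":1}
  ]
}}

```text
clock: 3.92
tool_pos: [0.5082, -0.0837, 0.0597]
tool_rot: [0.885, 0.465, 0.0, 0.0]
wrist_force: [-0.3, 0.3, 4.0]
finger_gap: 0.008
```

{"name": "step_arm", "arguments": {
  "moves": [
    {"wx":0,"wy":0,"wz":0,"x":0,"y":0,"z":-0.07,"fingers":1},
    {"wx":0,"wy":0,"wz":0,"x":0.12,"y":-0.08,"z":-0.07,"fingers":1},
    {"wx":0,"wy":0,"wz":0,"x":0.28,"y":-0.2,"z":-0.07,"fingers":1},
    {"wx":0,"wy":0,"wz":0,"x":0.44,"y":-0.31,"z":-0.07,"fingers":1},
    {"wx":0,"wy":0,"wz":0,"x":0.6,"y":-0.42,"z":-0.07,"fingers":1}
  ]
}}

```text
clock: 4.33
tool_pos: [0.5142, -0.0878, 0.0591]
tool_rot: [0.885, 0.465, 0.0, -0.0]
wrist_force: [-1.1, 1.1, 7.1]
finger_gap: 0.005
```

{"name": "step_arm", "arguments": {
  "moves": [
    {"wx":0,"wy":0,"wz":0,"x":0.15,"y":-0.1,"z":0,"fingers":1},
    {"wx":0,"wy":0,"wz":0,"x":0.3,"y":-0.21,"z":0,"fingers":1},
    {"wx":0,"wy":0,"wz":0,"x":0.45,"y":-0.31,"z":0,"fingers":1},
    {"wx":0,"wy":0,"wz":0,"x":0.6,"y":-0.42,"z":0,"fingers":1},
    {"wx":0,"wy":0,"wz":0,"x":0.7,"y":-0.49,"z":0,"fingers":1}
  ]
}}

```text
clock: 4.75
tool_pos: [0.5216, -0.093, 0.0592]
tool_rot: [0.885, 0.465, 0.0, 0.0]
wrist_force: [0.6, 0.1, 3.8]
finger_gap: 0.004
```

{"name": "step_arm", "arguments": {
  "moves": [
    {"wx":0,"wy":0,"wz":0,"x":0,"y":0,"z":1,"fingers":1},
    {"wx":0,"wy":0,"wz":0,"x":-0.7,"y":0.5,"z":1,"fingers":1},
    {"wx":0,"wy":0,"wz":0,"x":-1.4,"y":1.0,"z":1,"fingers":1},
    {"wx":0,"wy":0,"wz":0,"x":-1.4,"y":1.0,"z":1,"fingers":1},
    {"wx":0,"wy":0,"wz":0,"x":-1.4,"y":1.0,"z":0.5,"fingers":1},
    {"wx":0,"wy":0,"wz":0,"x":-1.4,"y":1.0,"z":0.2,"fingers":1},
    {"wx":0,"wy":0,"wz":0,"x":-1.4,"y":1.0,"z":0,"fingers":1},
    {"wx":0,"wy":0,"wz":0,"x":-1.4,"y":1.0,"z":-0.03,"fingers":1},
    {"wx":0,"wy":0,"wz":0,"x":-1.4,"y":1.0,"z":-0.03,"fingers":1}
  ]
}}

```text
clock: 5.5
tool_pos: [0.507, -0.0827, 0.0584]
tool_rot: [0.885, 0.465, -0.0, -0.0]
wrist_force: [-3.2, 2.1, 5.8]
finger_gap: 0.001
```

{"name": "step_arm", "arguments": {
  "moves": [
    {"wx":0,"wy":0,"wz":0,"x":0.12,"y":-0.08,"z":0,"fingers":1},
    {"wx":0,"wy":0,"wz":0,"x":0.28,"y":-0.2,"z":0,"fingers":1},
    {"wx":0,"wy":0,"wz":0,"x":0.44,"y":-0.31,"z":0,"fingers":1},
    {"wx":0,"wy":0,"wz":0,"x":0.6,"y":-0.42,"z":0,"fingers":1}
  ]
}}

```text
clock: 5.83
tool_pos: [0.5121, -0.086, 0.0585]
tool_rot: [0.885, 0.465, -0.001, -0.001]
wrist_force: [-10.9, 8.5, 16.2]
finger_gap: 0.006
```

{"name": "step_arm", "arguments": {
  "moves": [
    {"wx":0,"wy":0,"wz":0,"x":0.15,"y":-0.1,"z":0,"fingers":1},
    {"wx":0,"wy":0,"wz":0,"x":0.3,"y":-0.21,"z":0,"fingers":1},
    {"wx":0,"wy":0,"wz":0,"x":0.45,"y":-0.31,"z":0,"fingers":1},
    {"wx":0,"wy":0,"wz":0,"x":0.6,"y":-0.42,"z":0,"fingers":1}
  ]
}}

```text
clock: 6.17
tool_pos: [0.5185, -0.0903, 0.0587]
tool_rot: [0.885, 0.465, -0.001, -0.001]
wrist_force: [-5.6, 2.6, 11.7]
finger_gap: 0.001
```

Run:
```python
from h import *
p,d=camera('side');save('side3',cv2.resize(p[170:260,310:430],None,fx=5,fy=5,interpolation=cv2.INTER_CUBIC))
s=monitor.observe();print(s['clock'],s['tool_pos'],s['wrist_force'])
```

```text
6.2167 [ 0.51913188 -0.09079637  0.05877275] [-2.99835674  3.07936427  9.75048334]
```

View pics/side3.png

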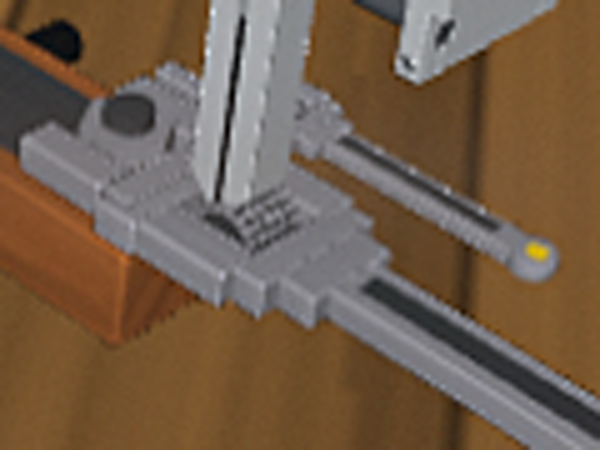

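{"name": "step_arm", "arguments": {
  "moves": [
    {"wx":0,"wy":0,"wz":0,"x":0,"y":0,"z":2,"fingers":1},
    {"wx":0,"wy":0,"wz":0,"x":0,"y":0,"z":5,"fingers":1},
    {"wx":0,"wy":0,"wz":0,"x":-2,"y":0.5,"z":5,"fingers":1},
    {"wx":0,"wy":0,"wz":0,"x":-5,"y":1.2,"z":5,"fingers":1},
    {"wx":0,"wy":0,"wz":0,"x":-8.5,"y":2,"z":5,"fingers":1},
    {"wx":0,"wy":0,"wz":0,"x":-8.5,"y":2,"z":5,"fingers":1},
    {"wx":0,"wy":0,"wz":0,"x":-8.5,"y":2,"z":5,"fingers":1}
  ]
}}

```text
clock: 6.8
tool_pos: [0.4329, -0.0714, 0.1087]
tool_rot: [0.885, 0.465, -0.0, 0.0]
wrist_force: [0.8, 0.8, 0.3]
finger_gap: 0.006
```

Run:
```python
from h import *
s=monitor.observe();print(s['clock'],s['tool_pos'],s['wrist_force'],s['q'])
for n in('side','top'):
    p,d=camera(n);save(n+'4',p)
    if n=='side':
        a=cv2.resize(p[170:260,300:420],None,fx=5,fy=5,interpolation=cv2.INTER_CUBIC)
        save('side4',a)
print(ray('top',(381,351),.02),proj('top',[0.4341,-.0704,.04]))
```

```text
6.8 [ 0.4328561  -0.0713557   0.10872533] [0.834668   0.83818133 0.26987347] [ 0.40307173  0.19382283 -0.4239483   2.18861143  0.11397454  0.77950688
 -0.69925718]
[ 0.4138817  -0.15489545  0.02      ] [[328.99163265 338.88381023]]
```

View pics/side4.png

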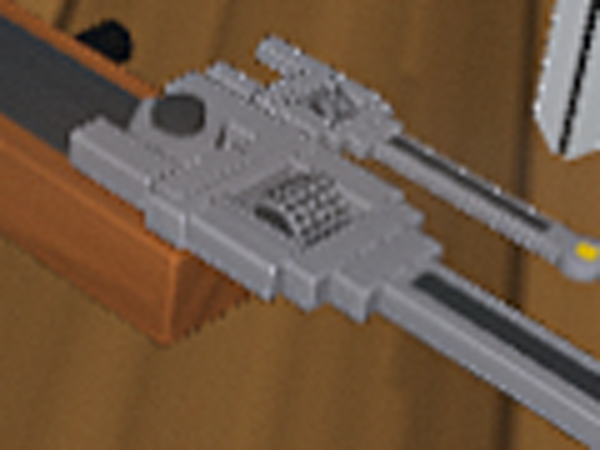

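View pics/top4.png

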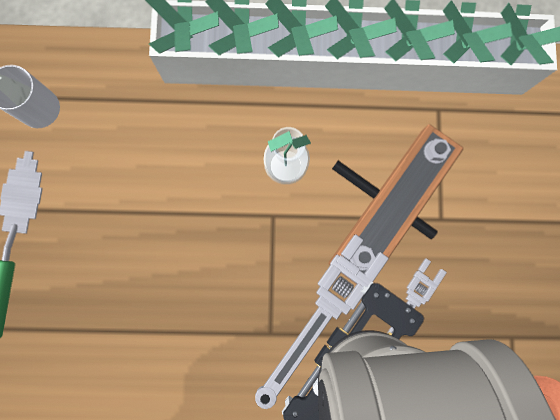

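Run:
```python
from h import *
p=cv2.imread('pics/top4.png');cv2.imwrite('pics/top4c.png',cv2.resize(p[235:315,310:400],None,fx=6.5,fy=6.5,interpolation=cv2.INTER_CUBIC))
p=cv2.imread('pics/top0.png');cv2.imwrite('pics/top0c.png',cv2.resize(p[235:315,310:400],None,fx=6.5,fy=6.5,interpolation=cv2.INTER_CUBIC))
```

```text
(no output)
```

View pics/top4c.png

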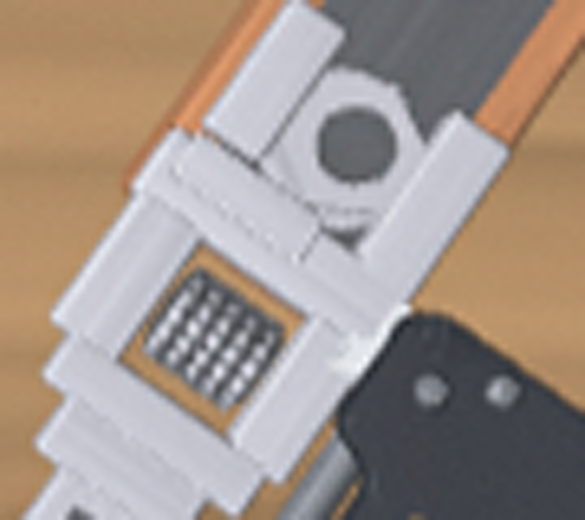

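View pics/top0c.png

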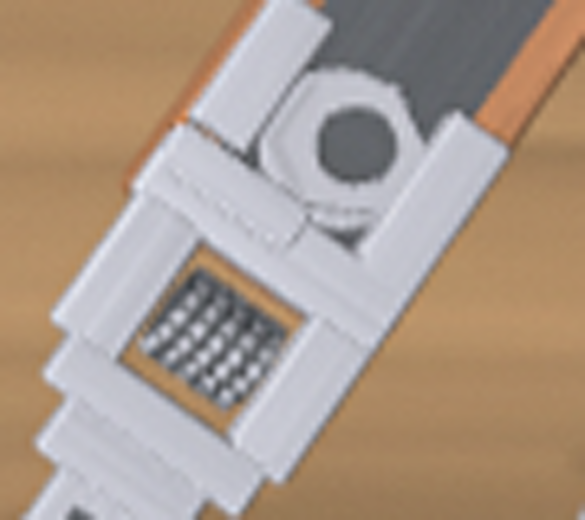

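Run:
```python
from h import *
u=np.array([-.820,.572]);q=np.array([-.572,-.820]);s=np.array([.55792,-.12018])
# rectified 0.25mm/px orthophoto at z=.06 : columns=b, rows=a
bb=np.arange(-.045,.045,.00025);aa=np.arange(-.035,.09,.00025)
B,A=np.meshgrid(bb,aa)
P=np.c_[(s+A.reshape(-1,1)*u+B.reshape(-1,1)*q),np.full(A.size,.060)]
uv=proj('top',P).astype(np.float32).reshape(A.shape+(2,))
im=[cv2.remap(cv2.imread(f'pics/top{k}.png'),uv[...,0],uv[...,1],cv2.INTER_CUBIC) for k in (0,4)]
cv2.imwrite('pics/rect.png',np.hstack(im))
g=[cv2.cvtColor(i,cv2.COLOR_BGR2GRAY).astype(np.float32) for i in im]
for lo,hi in((-.02,-.014),(-.014,-.008)):
  for k in (0,1):
    m=(aa>lo)&(aa<hi);pr=cv2.GaussianBlur(g[k][m].mean(0)[None],(0,0),1)[0];gr=np.gradient(pr)
    idx=[i for i in range(2,len(gr)-2) if abs(gr[i])>2 and abs(gr[i])==abs(gr[i-2:i+3]).max()]
    print(lo,k,[(round(bb[i]*1e3,1),round(float(gr[i]),1)) for i in idx])
```

```text
-0.02 0 [(np.float64(-36.0), 8.4), (np.float64(-34.0), -3.0), (np.float64(-20.7), -13.0), (np.float64(-10.0), 2.4), (np.float64(-2.0), 3.3), (np.float64(1.0), -3.7), (np.float64(4.3), -2.8), (np.float64(12.8), 9.7), (np.float64(16.5), -3.3), (np.float64(29.8), -10.5), (np.float64(31.8), 2.5)]
-0.02 1 [(np.float64(-37.5), 4.0), (np.float64(-35.5), -2.1), (np.float64(-32.0), 10.1), (np.float64(-30.0), -2.9), (np.float64(-17.0), -13.0), (np.float64(-10.0), 2.3), (np.float64(-2.0), 3.3), (np.float64(0.8), -3.6), (np.float64(4.3), -2.9), (np.float64(13.0), 10.2), (np.float64(16.3), -3.6), (np.float64(29.8), -10.7), (np.float64(31.8), 2.9)]
-0.014 0 [(np.float64(-41.2), -2.3), (np.float64(-36.0), 8.2), (np.float64(-34.0), -2.7), (np.float64(-20.7), -13.5), (np.float64(-17.7), 5.7), (np.float64(-14.5), 3.6), (np.float64(-4.5), -2.2), (np.float64(3.0), 3.2), (np.float64(9.0), -4.2), (np.float64(13.3), 6.3), (np.float64(16.5), -2.4), (np.float64(29.8), -10.2), (np.float64(31.8), 3.4)]
-0.014 1 [(np.float64(-41.2), -2.2), (np.float64(-37.5), 4.4), (np.float64(-35.2), -2.5), (np.float64(-32.2), 8.7), (np.float64(-30.0), -3.2), (np.float64(-17.2), -10.8), (np.float64(-15.2), 7.4), (np.float64(-4.2), -2.4), (np.float64(3.0), 3.0), (np.float64(9.0), -4.4), (np.float64(13.3), 6.6), (np.float64(16.5), -2.7), (np.float64(29.8), -10.7), (np.float64(31.8), 3.5)]
```

View pics/rect.png

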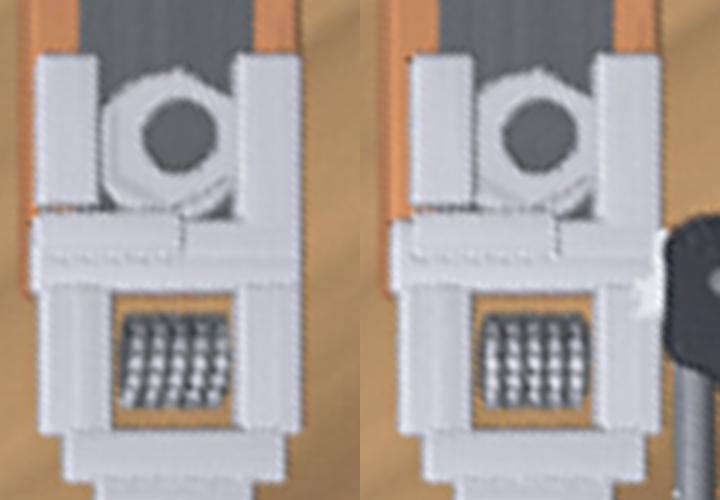

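{"name": "step_arm", "arguments": {
  "moves": [
    {"wx":0,"wy":0,"wz":0,"x":0,"y":0,"z":-2,"fingers":1},
    {"wx":0,"wy":0,"wz":0,"x":0,"y":0,"z":-4,"fingers":1},
    {"wx":0,"wy":0,"wz":0,"x":0,"y":0,"z":-5.5,"fingers":1},
    {"wx":0,"wy":0,"wz":0,"x":0,"y":0,"z":-6.7,"fingers":1},
    {"wx":0,"wy":0,"wz":0,"x":0,"y":0,"z":-6.7,"fingers":1},
    {"wx":0,"wy":0,"wz":0,"x":0,"y":0,"z":-6.7,"fingers":1}
  ]
}}

```text
clock: 7.4
tool_pos: [0.4344, -0.071, 0.0412]
tool_rot: [0.885, 0.465, -0.0, -0.001]
wrist_force: [0.6, -0.2, -0.2]
finger_gap: 0.008
```

Run:
```python
from h import *
st=monitor.observe();p=st['tool_pos'];print(p,st['wrist_force'],st['clock'])
s=np.array([.55792,-.12018])
for f in np.arange(0,50,3):
    t=np.radians(145.1-f);P=s+.130*np.array([np.cos(t),np.sin(t)])+.0185*np.array([-np.sin(t),np.cos(t)])
    print(f,((P-p[:2])*100).round(2),np.linalg.norm(P).round(3))
```

```text
[ 0.43442142 -0.07102385  0.04123159] [ 0.55104284 -0.1947579  -0.17736004] 7.4
0 [0.63 1.01] 0.445
3 [0.96 1.61] 0.447
6 [1.31 2.2 ] 0.45
9 [1.7  2.77] 0.453
12 [2.12 3.31] 0.457
15 [2.56 3.84] 0.461
18 [3.03 4.34] 0.466
21 [3.53 4.81] 0.47
24 [4.05 5.26] 0.475
27 [4.59 5.68] 0.481
30 [5.16 6.07] 0.486
33 [5.74 6.43] 0.492
36 [6.35 6.76] 0.498
39 [6.97 7.06] 0.504
42 [7.6  7.33] 0.51
45 [8.25 7.56] 0.517
48 [8.91 7.76] 0.524
```

{"name": "step_arm", "arguments": {
  "moves": [
    {"wx":0,"wy":0,"wz":0,"x":0.3,"y":0.5,"z":0,"fingers":1},
    {"wx":0,"wy":0,"wz":0,"x":0.63,"y":1.01,"z":0,"fingers":1},
    {"wx":0,"wy":0,"wz":-1.5,"x":0.79,"y":1.31,"z":0,"fingers":1},
    {"wx":0,"wy":0,"wz":-3,"x":0.96,"y":1.61,"z":0,"fingers":1},
    {"wx":0,"wy":0,"wz":-4.5,"x":1.13,"y":1.91,"z":0,"fingers":1},
    {"wx":0,"wy":0,"wz":-6,"x":1.31,"y":2.2,"z":0,"fingers":1},
    {"wx":0,"wy":0,"wz":-7.5,"x":1.5,"y":2.49,"z":0,"fingers":1},
    {"wx":0,"wy":0,"wz":-9,"x":1.7,"y":2.77,"z":0,"fingers":1},
    {"wx":0,"wy":0,"wz":-10.5,"x":1.91,"y":3.04,"z":0,"fingers":1},
    {"wx":0,"wy":0,"wz":-12,"x":2.12,"y":3.31,"z":0,"fingers":1}
  ]
}}

```text
clock: 8.23
tool_pos: [0.4559, -0.0377, 0.0424]
tool_rot: [0.929, 0.369, 0.0, 0.0]
wrist_force: [-2.0, -1.7, 1.2]
finger_gap: 0.001
```

Run:
```python
from h import *
s=monitor.observe();print(s['clock'],s['tool_pos'],s['wrist_force'])
p,d=camera('top');save('top5',p[200:420,200:480].repeat(2,0).repeat(2,1))
```

```text
8.2333 [ 0.45593981 -0.03769837  0.04236756] [-2.04295208 -1.73783099  1.16432513]
```

View pics/top5.png

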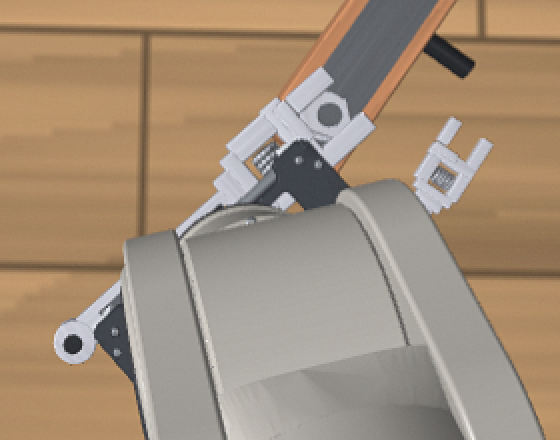

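{"name": "step_arm", "arguments": {
  "moves": [
    {"wx":0,"wy":0,"wz":-1.5,"x":0.22,"y":0.27,"z":0,"fingers":1},
    {"wx":0,"wy":0,"wz":-3,"x":0.44,"y":0.53,"z":0,"fingers":1},
    {"wx":0,"wy":0,"wz":-4.5,"x":0.67,"y":0.78,"z":0,"fingers":1},
    {"wx":0,"wy":0,"wz":-6,"x":0.91,"y":1.03,"z":0,"fingers":1},
    {"wx":0,"wy":0,"wz":-7.5,"x":1.16,"y":1.27,"z":0,"fingers":1},
    {"wx":0,"wy":0,"wz":-9,"x":1.41,"y":1.5,"z":0,"fingers":1},
    {"wx":0,"wy":0,"wz":-10.5,"x":1.67,"y":1.73,"z":0,"fingers":1},
    {"wx":0,"wy":0,"wz":-12,"x":1.93,"y":1.95,"z":0,"fingers":1},
    {"wx":0,"wy":0,"wz":-13.5,"x":2.2,"y":2.16,"z":0,"fingers":1},
    {"wx":0,"wy":0,"wz":-15,"x":2.47,"y":2.37,"z":0,"fingers":1}
  ]
}}

```text
clock: 9.12
tool_pos: [0.4804, -0.014, 0.0422]
tool_rot: [0.97, 0.245, 0.0, 0.0]
wrist_force: [-1.4, -1.2, -0.4]
finger_gap: 0.007
```

{"name": "step_arm", "arguments": {
  "moves": [
    {"wx":0,"wy":0,"wz":-1.5,"x":0.28,"y":0.2,"z":0,"fingers":1},
    {"wx":0,"wy":0,"wz":-3,"x":0.57,"y":0.39,"z":0,"fingers":1},
    {"wx":0,"wy":0,"wz":-4.5,"x":0.86,"y":0.57,"z":0,"fingers":1},
    {"wx":0,"wy":0,"wz":-6,"x":1.15,"y":0.75,"z":0,"fingers":1},
    {"wx":0,"wy":0,"wz":-7.5,"x":1.45,"y":0.92,"z":0,"fingers":1},
    {"wx":0,"wy":0,"wz":-9,"x":1.76,"y":1.08,"z":0,"fingers":1},
    {"wx":0,"wy":0,"wz":-10.5,"x":2.07,"y":1.23,"z":0,"fingers":1},
    {"wx":0,"wy":0,"wz":-12,"x":2.38,"y":1.38,"z":0,"fingers":1}
  ]
}}

```text
clock: 9.78
tool_pos: [0.5041, 0.0, 0.0422]
tool_rot: [0.99, 0.142, 0.0, -0.0]
wrist_force: [-2.4, -0.5, 0.8]
finger_gap: 0.004
```

Run:
```python
from h import *
s=monitor.observe();print(s['clock'],s['tool_pos'],s['wrist_force'],s['q'])
p,d=camera('top');save('top6',p[120:420,200:480].repeat(2,0).repeat(2,1))
p,d=camera('side');save('side6',p)
```

```text
9.7833 [5.04060198e-01 2.68124322e-06 4.21874035e-02] [-2.38346376 -0.45978853  0.77546285] [ 0.08095786  0.38220446 -0.2474217   2.1079049   0.14793504  0.66716304
 -1.55093082]
```

View pics/top6.png

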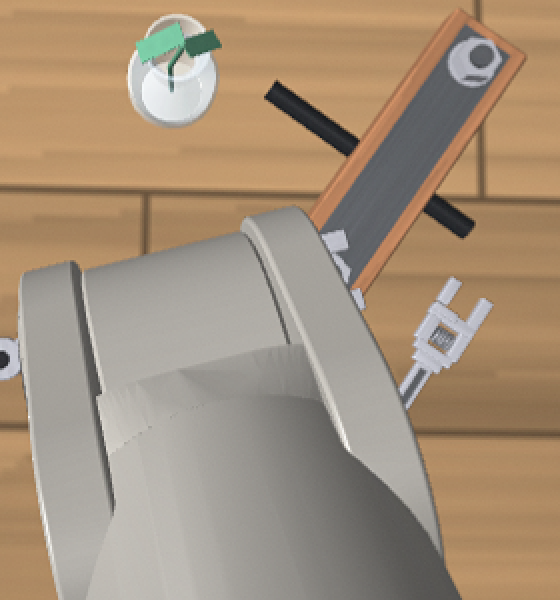

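View pics/side6.png

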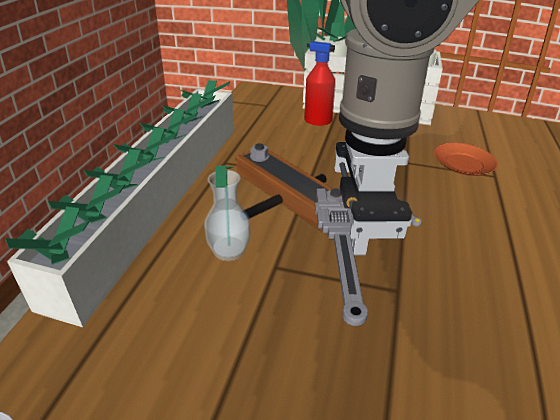

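{"name": "step_arm", "arguments": {
  "moves": [
    {"wx":0,"wy":0,"wz":-1.5,"x":0.32,"y":0.14,"z":0,"fingers":1},
    {"wx":0,"wy":0,"wz":-3,"x":0.63,"y":0.27,"z":0,"fingers":1},
    {"wx":0,"wy":0,"wz":-4.5,"x":0.96,"y":0.39,"z":0,"fingers":1},
    {"wx":0,"wy":0,"wz":-6,"x":1.28,"y":0.5,"z":0,"fingers":1},
    {"wx":0,"wy":0,"wz":-6,"x":1.28,"y":0.5,"z":0,"fingers":1},
    {"wx":0,"wy":0,"wz":-6,"x":1.28,"y":0.5,"z":0,"fingers":1},
    {"wx":0,"wy":0,"wz":-6,"x":1.28,"y":0.5,"z":0,"fingers":1}
  ]
}}

```text
clock: 10.47
tool_pos: [0.5169, 0.0043, 0.0418]
tool_rot: [0.996, 0.091, 0.0, 0.0]
wrist_force: [0.1, 1.3, 0.2]
finger_gap: 0.003
```

Run:
```python
from h import *
s=monitor.observe();print(s['clock'],s['tool_pos'],s['wrist_force'],s['q'])
p,d=camera('side');o=outline_of('side','worm_top')
S=np.array([.55792,-.12018])
X,u,v=pts('side',d,o[0]['mask']);X=X[(X[:,2]>.04)&(X[:,2]<.075)]
rr=X[:,:2]-S;rn=np.hypot(*rr.T);m=(rn>.17)&(rn<.27)
print(o[0]['p'],o[0]['extent'],m.sum(),np.degrees(np.arctan2(rr[m,1].mean(),rr[m,0].mean())))
```

```text
10.4667 [0.51687594 0.00431176 0.04175771] [0.07402072 1.32915393 0.1922311 ] [ 0.05165012  0.39727522 -0.22101764  2.08195938  0.13635162  0.67499329
 -1.6483096 ]
0.59 [330.4, 257.4, 39.0, 140.7] 1185 98.71791750261382
```

{"name": "step_arm", "arguments": {
  "moves": [
    {"wx":0,"wy":0,"wz":0,"x":-0.7,"y":-0.1,"z":0,"fingers":1},
    {"wx":0,"wy":0,"wz":0,"x":-2,"y":-0.4,"z":0,"fingers":1},
    {"wx":0,"wy":0,"wz":0,"x":-3.5,"y":-0.7,"z":0,"fingers":1},
    {"wx":0,"wy":0,"wz":0,"x":-3.5,"y":-0.7,"z":3,"fingers":1},
    {"wx":0,"wy":0,"wz":0,"x":-3.5,"y":-0.7,"z":6.5,"fingers":1},
    {"wx":0,"wy":0,"wz":0,"x":-3.5,"y":-0.7,"z":10,"fingers":1},
    {"wx":0,"wy":0,"wz":0,"x":-3.5,"y":-3.5,"z":13,"fingers":1},
    {"wx":0,"wy":0,"wz":0,"x":-3.5,"y":-7,"z":15,"fingers":1},
    {"wx":0,"wy":0,"wz":0,"x":-3.5,"y":-10.5,"z":15,"fingers":1},
    {"wx":0,"wy":0,"wz":0,"x":-3.5,"y":-14,"z":15,"fingers":1}
  ]
}}

```text
clock: 11.4
tool_pos: [0.4816, -0.1373, 0.1934]
tool_rot: [0.996, 0.091, 0.002, 0.001]
wrist_force: [-0.1, 0.0, -1.0]
finger_gap: 0.005
```

{"name": "step_arm", "arguments": {
  "moves": [
    {"wx":0,"wy":0,"wz":0,"x":0,"y":-3,"z":0,"fingers":1},
    {"wx":0,"wy":0,"wz":0,"x":0,"y":-6.5,"z":0,"fingers":1},
    {"wx":0,"wy":0,"wz":0,"x":0,"y":-10,"z":0,"fingers":1},
    {"wx":0,"wy":0,"wz":0,"x":0,"y":-13.5,"z":0,"fingers":1},
    {"wx":0,"wy":0,"wz":0,"x":0,"y":-17,"z":0,"fingers":1},
    {"wx":0,"wy":0,"wz":0,"x":0,"y":-20.5,"z":0,"fingers":1},
    {"wx":0,"wy":0,"wz":0,"x":0,"y":-24,"z":0,"fingers":1},
    {"wx":0,"wy":0,"wz":0,"x":0,"y":-24,"z":0,"fingers":1},
    {"wx":0,"wy":0,"wz":0,"x":0,"y":-24,"z":0,"fingers":1}
  ]
}}

```text
clock: 12.15
tool_pos: [0.4803, -0.3773, 0.1911]
tool_rot: [0.996, 0.089, -0.0, -0.0]
wrist_force: [0.6, 0.7, 0.0]
finger_gap: 0.009
```

Run:
```python
from h import *
s=monitor.observe();print(s['clock'],s['tool_pos'],s['wrist_force'])
p,d=camera('top');save('top7',p)
sd,d=camera('side');save('side7',sd)
a=np.array(outline_of('side','vase_mid')[0]['extent']);print('vase',a, np.array(outline_of('top','vase_mid')[0]['extent']))
save('top7c',cv2.resize(p[225:325,270:400],None,fx=6,fy=6,interpolation=cv2.INTER_CUBIC))
```

```text
12.15 [ 0.48030457 -0.37726839  0.19108933] [0.57642169 0.74949324 0.0101762 ]
vase [228.6 210.9  46.5  97.8] [289.9 154.3  47.5  59.6]
```

View pics/top7.png

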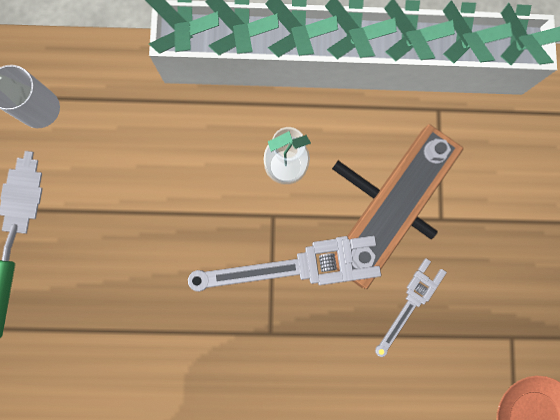

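View pics/top7c.png

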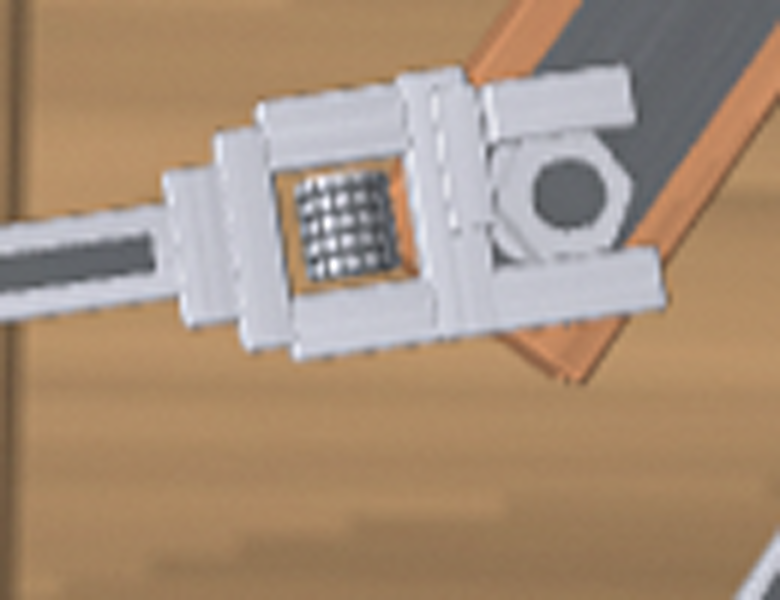

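Run:
```python
from h import *
e=ray('top',(198,281),.058)[:2]-[.55792,-.12018];print(145.1-np.degrees(np.arctan2(e[1],e[0])))
print(hand_in())
```

```text
45.99987703712573
the job is handed in; nothing more can be done
None
```

I closed the jaws onto the nut, turned it about 46° clockwise, pulled the arm clear and handed the job in at about 12 s. `hand_in` gives no verdict, so what follows is from my own measurements.

- **Jaws:** I rolled the worm with two pressed strokes of the closed fingertips. In the top image taken after the strokes the movable jaw had closed by about 3.9 mm, leaving a gap of about 30.2 mm on the 30 mm nut. After the swing I checked the fit only by eye: the nut's flats still line up with the jaws.
- **Pressing force:** On the second stroke the measured force rose to about 16 N down and 14 N sideways, above the 4 to 8 N advised. It rose as the jaw stopped on the nut. That is still far below the wrist limit.
- **Swing:** I pushed the handle from the side, about 130 mm from the nut's axis instead of the suggested 155 mm, because the arm could not reach well further out. The last top image puts the turn at about 46.0° and the side depth image at about 46.4°, both inside 32 to 58°.
- **Vase:** It sits in the same place in both cameras to within 2 to 3 pixels and stands upright.
- **Arm:** It ended more than 20 cm from the wrench, with the measured force at noise level.

No check failed.

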